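# Turn the electrode board over onto its reader with the power isolated

### The job

Turn the dock's rotary isolator (the bar-shaped handle) to off, then swing the hinged board carrier over by its handle from the loading rest until it lies flat on the reader bed, lowering it gently rather than letting it drop, and finally turn the isolator back on. The carrier must not be swung with the power on, and leave the round dial and everything else on the bench as they are.

Things in the scene. Friction and masses are not known exactly. Their poses are not given: they have to be found in the camera images.
- dock: white base plate 170 x 230 x 22 mm fixed to the bench; origin at the centre of its underside, x along the hinge line (towards the back), y to the left. Left of the hinge (+y): the loading rest, two aluminium rails; right (-y): the reader bed, a black block 110 x 66 mm with brass strips. Rails and bed end about 40 mm above the bench.
- carrier_hinge (a point): fixed point in the middle of the carrier's hinge axis, 46 mm above the bench; its x axis is the hinge axis (same axes as the dock)
- carrier_bar (a point): middle of the carrier's handle bar, moving with it. The handle is a steel U in the plane of the carrier: a round bar 10 mm thick, 90 mm long, parallel to the hinge and 125 mm from it, with 37 mm clear between bar and carrier edge. x runs along the bar, y points away from the hinge.
- carrier (a joint): angle of the carrier, a flat grey hinged frame 118 (along the hinge) x 83 x 8 mm, about 0.25 kg, holding a circuit board (brass strips on one face, black chips on the other). 0 = flat on the loading rest (+y side, strips up), 1.57 = upright, 3.14 = flat on the reader bed (-y side, strips down). Turns about +x of carrier_hinge. The hinge is free: let go in mid-swing, it falls.
- isolator_box: the dock's isolator: grey box 100 (x) x 90 (y) x 45 mm fixed to the bench, with a bar-shaped rotary handle on top; origin at the centre of its underside. May stand on either side of the dock.
- isolator_grip (a point): on the vertical axis of the isolator handle at the height to grip, 78 mm above the bench. The handle is a black bar 70 mm long, 14 wide, 32 tall (top 90 mm above the bench) on a disc 48 mm across; this point's x runs along the bar and turns with it. The bar reaches 41 mm to -x (end with a white dash), 29 mm to +x.
- isolator (a joint): isolator handle angle: 0 = on (bar along the x of the box), 1.4 = off (turned clockwise seen from above by 1.4 rad, bar across the box). It snaps to the nearer of these two detents when released; the tipping point is 0.7 and it takes about 0.2 N m.
- dial_box: a box like the isolator's, 100 x 90 x 45 mm, but with a round ribbed dial (52 mm across, top 80 mm above the bench) on top: the flow regulator. Stands on the other side of the dock from the isolator. Not to be touched.
- dial_mark (a point): the white dash on top of the round dial, 20 mm from its axis; points anywhere at the start, to be left as it is
- dish: bystander: clear shallow round dish, 88 mm across, 16 mm high; origin at the centre of its underside
- forceps: bystander: steel forceps lying flat, about 125 mm long, 10 mm high; origin at the centre of its underside
- bottle: bystander: small amber bottle, 52 mm across, 110 mm high; origin at the centre of its underside
- jar: bystander: small white jar with grey cap, 52 mm across, 55 mm high; origin at the centre of its underside
- cartridge: bystander: loose black cartridge block, 70 x 45 x 38 mm; origin at the centre of its underside
- filter: bystander: small white disc filter, 33 mm across, 22 mm high; origin at the centre of its underside
- tipbox: bystander: open white divided box, 80 x 120 x 45 mm; origin at the centre of its underside
There are look-alikes about, which are no part of the job. Leave any orange or yellow look-alike of the isolator_box alone.

How it is judged:
By the outcome, as a careful person would: the job done as asked, in the order asked, and still so for the second after the job is handed in, with the robot touching nothing.
It also fails if it takes over 72 s, if anything falls off the work surface, if the arm or the gripper's body presses on something with over 40 N, if the wrist force passes 120 N, or if a joint passes its speed limit or range.

### The arm

A 6-joint arm with a two-finger parallel gripper is mounted at the origin on the work surface. World frame = base frame: x ahead of the robot, y to its left, z up, the work surface at z = 0. Lengths are in m, angles in rad, forces in N, time in s.
With the tool pointing down it reaches from about 0.325 to 0.775 m from the base axis. Payload 5.5 kg.
Tool frame: the origin (TCP) lies midway between the tips of the shut fingers; the grasp point (between the pads) lies 19 mm behind it; z points along the fingers, y is the line along which they close (so a half turn about z gives the same grasp; the last joint's range is limited). The gripper opens to 88 mm and grips with 3 to 60 N. Pads are 20 mm wide; open, the fingers measure 115 mm over their backs; the gripper's body (75 mm by 178 mm) begins 61 mm behind the grasp point.
Start: joints at [1.093, 0.091, 1.231, -0, 1.82, -0.057], TCP at [0.245, 0.548, 0.223] pointing down, gripper open.
Joint ranges: [-2.87, 2.87], [-0.86, 2.18], [0.17, 2.46], [-1.51, 4.65], [0.06, 2.69], [-2.65, 2.65]. Speed limits (rad/s): [2.57, 2.57, 3.01, 3.14, 3.14, 3.14].

### API

Orientations are given as a unit quaternion [w, x, y, z].
In Python, from rig import * gives the robot as it stands. The module is installed in compiled form; this text tells all that it offers.
- The arm moves only by the tool send_rows, never from a script. Its argument "steps" is a list of rows, each an object with "xyz": the shift along the tool's x, y, z in cm, a list of three; "spin": the turn about the tool's z in rad; "gripper": the closure, from -1 (fully open) to 1 (shut). A call has 1 to 10 rows; each row is the pose to reach, as a shift and turn from the pose commanded when the call began, along the tool's axes at that moment; what a row does not reach only later rows make up. A row lasts 1/8 s, in which the tool goes at most 62.5 mm and 10.7 degrees, less where a joint would pass 70% of its speed; a pose out of reach is approached as far as the arm can. A call with a gripper value outside its range is refused whole. The fingers move at their own pace and stop on an object; "grip_force" is the grip in N (left out, the last holds). Time passes only in rows, so rows that repeat a pose let the fingers close. It gives the time, the measured TCP pose, the force, the opening and the grip force at its end, in the units of the state.
- read_state(): the state, without advancing time (a new reading comes with each control period).
- get_image(name): name is "scene" or "top" or "wrist"; returns the picture (400x640x3 uint8, red, green, blue); there is no depth.
- get_calibration(name): a dict with "fx", "fy", "cx", "cy" (pixels), "extrinsics" (4x4, takes a point from world to camera coordinates). Camera axes: x right, y down, z forward; pixel columns grow to the right and rows downward; lengths in m; the calibration is good to about 2 mm. A picture is of the moment at which its call begins: read the wrist's pose just before it. get_calibration takes no time and is no camera call; for the wrist camera it gives the pose at the moment of the call.
- job_done(): hands the job in; it is judged then, once.
The state is a dict: "t": time; "joint_positions": joint angles; "qvel": joint speeds; "joint_torque": joint torques, N m; "tool_pos": TCP position; "tool_rot": TCP orientation; "ft_force": force on the tool from outside, world axes, zero at the start; "wrist_torque": the same for the moment, N m; "finger_gap": finger opening in m; "grasp_force": force on a finger pad.
Only numpy, scipy, OpenCV 4.12 (cv2) and the standard library are available. Lean on these libraries where they do the work, as an engineer would, in place of code of your own. Each camera call takes 0.05 s, during which the arm holds its last target. There are 200 camera calls.

## Working session

There is one attempt and no reset: what is moved stays moved. The work goes in short steps, Python scripts to look and compute and a tool call to move; the robot and the scene stay as the last step left them, time stands still between calls to the robot, and variables do not carry over. Pictures are saved under pics/ and viewed, at most 10 in all, crops included, and the job is handed in when it is done.

Besides the shell and the picture viewer there is one more tool, called after "Emit:" as name([rows], argument=value, ...), one row to a line, values as JSON. send_rows: Moves the arm, as the interface text tells. Its arguments: {"type":"object","properties":{"steps":{"type":"array","items":{"type":"object","properties":{"xyz":{"type":"array","items":{"type":"number"}},"spin":{"type":"number"},"gripper":{"type":"number"}}}},"grip_force":{"type":"number"}},"required":["steps"]}

```bash
mkdir -p pics
python3 - <<'E'
from rig import *
import cv2
for n in("top","scene"):
    cv2.imwrite(f"pics/{n}0.png",get_image(n)[:,:,::-1])
    c=get_calibration(n);print(n,c)
s=read_state();print(s)
E
```

```text
top {'fx': 369.2722415264522, 'fy': 369.2722415264522, 'cx': 316.82924807078336, 'cy': 194.63309923352907, 'extrinsics': array([[ 0.01558807, -0.99984805,  0.00780365, -0.06845265],
       [-0.99209296, -0.01643827, -0.12442406,  0.54381431],
       [ 0.12453343, -0.00580241, -0.99219845,  0.9652641 ],
       [ 0.        ,  0.        ,  0.        ,  1.        ]])}
scene {'fx': 402.2403144869367, 'fy': 402.2403144869367, 'cx': 320.6472958993177, 'cy': 199.17697530232812, 'extrinsics': array([[ 0.54308939,  0.83958424, -0.01233787, -0.27259173],
       [ 0.71969028, -0.47300413, -0.50824501, -0.37688323],
       [-0.43255036,  0.26714302, -0.86112414,  1.27194725],
       [ 0.        ,  0.        ,  0.        ,  1.        ]])}
{'t': 0.1, 'joint_positions': array([ 1.09330377e+00,  9.17859042e-02,  1.23175108e+00,  3.15871727e-06,
        1.81981445e+00, -5.67175243e-02]), 'qvel': array([ 0.00026124, -0.00073107, -0.00400449, -0.00016277, -0.0003017 ,
        0.00102921]), 'joint_torque': array([ 3.53461495e-03, -4.47854805e+01, -4.07570744e+01,  7.01842317e-02,
        2.84389907e-02, -9.29571070e-05]), 'tool_pos': array([0.24496763, 0.5474205 , 0.22162668]), 'tool_rot': array([-2.33584124e-04,  2.08838425e-01,  9.77949763e-01, -8.47805615e-04]), 'ft_force': array([0.82940126, 0.59182011, 0.26759493]), 'wrist_torque': array([0.04834236, 0.00175738, 0.06563154]), 'grasp_force': 0.0, 'finger_gap': 0.0882366022318991}
```

View pics/top0.png

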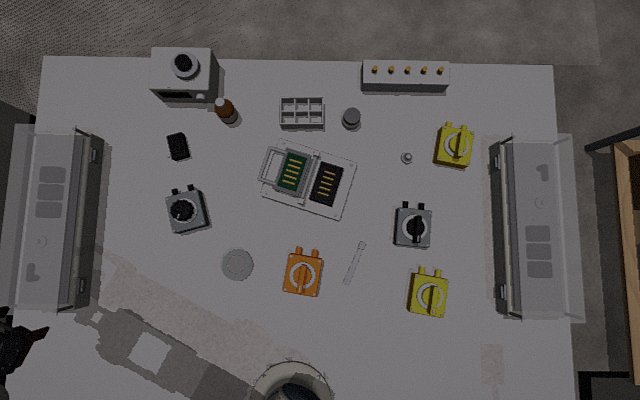

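View pics/scene0.png

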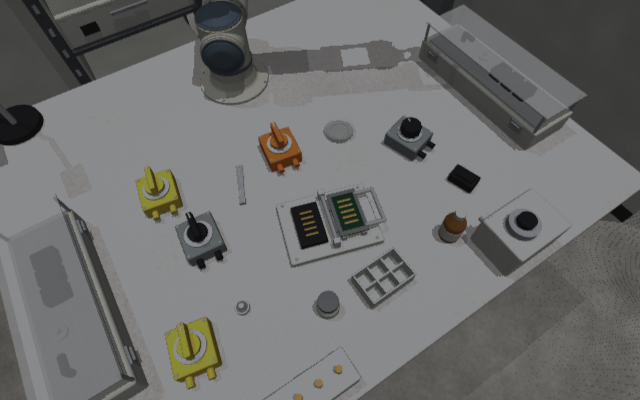

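Candidates for the isolator in the top view:
- Grey box (413,226), which has a black bar.
- Grey box (186,209), with a round knob: this is the dial.
- Orange (303,272) and yellow (456,146) and (430,292), which are look-alikes.

Grey (413,226) fits the description. I'll confirm it in an enlarged crop, with the dock alongside.

Run:
```python
import cv2,numpy as np
t=cv2.imread("pics/top0.png");s=cv2.imread("pics/scene0.png")
def c(im,x,y,w,h,k): return cv2.convertScaleAbs(cv2.resize(im[y:y+h,x:x+w],None,fx=k,fy=k,interpolation=cv2.INTER_CUBIC),alpha=1.6)
a=np.vstack([c(t,385,195,60,60,5),c(s,170,205,60,60,5)])
b=np.vstack([c(t,255,130,110,93.__int__(),4)[:372,:440],c(t,160,175,57,57,4)])
H=max(a.shape[0],b.shape[0]);p=lambda i:cv2.copyMakeBorder(i,0,H-i.shape[0],0,0,0)
cv2.imwrite("pics/crop1.png",np.hstack([p(a),p(cv2.copyMakeBorder(b[:372],0,0,0,0,0)) if 0 else p(a[:0]) if 0 else p(c(t,255,130,110,93,4))]))
```

```text
File "<stdin>", line 5
    b=np.vstack([c(t,255,130,110,93.__int__(),4)[:372,:440],c(t,160,175,57,57,4)])
                                   ^
SyntaxError: invalid decimal literal
```

Run:
```python
import cv2,numpy as np
t=cv2.imread("pics/top0.png");s=cv2.imread("pics/scene0.png")
def c(im,x,y,w,h,k): return cv2.convertScaleAbs(cv2.resize(im[y:y+h,x:x+w],None,fx=k,fy=k,interpolation=cv2.INTER_CUBIC),alpha=1.6)
a=np.vstack([c(t,385,195,60,60,5),c(s,170,205,60,60,5)])
b=np.vstack([c(t,255,130,125,90,4),c(t,155,170,125,60,4)])
cv2.imwrite("pics/crop1.png",np.hstack([a,b]))
```

```text
(no output)
```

View pics/crop1.png

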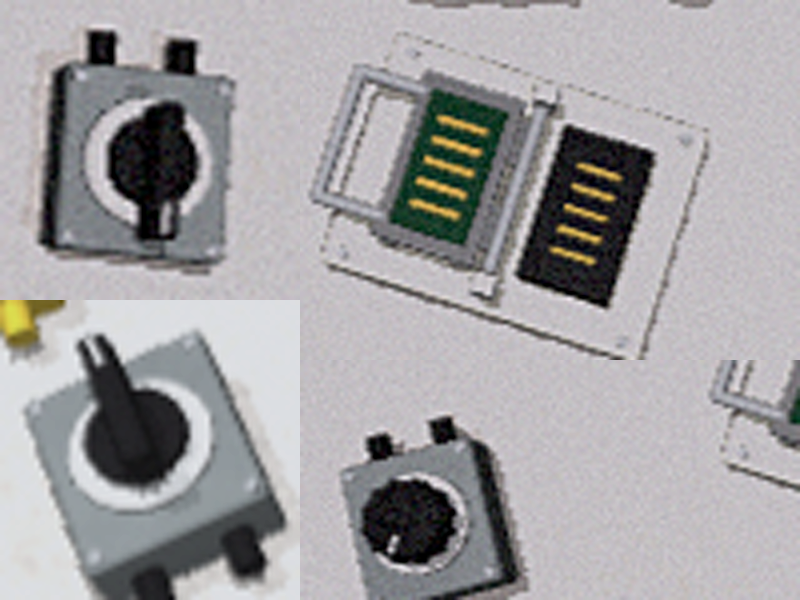

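The crop confirms that the grey box at top (413,226) carries the bar handle with the dash end towards the robot, and that the other grey box has the round dial. It also shows the carrier on the left (loading) side of the dock.

```bash
cat > h.py <<'E'
from rig import *
import numpy as np
def bp(n,u,v,z,c=None):
    c=c or get_calibration(n);E=np.array(c["extrinsics"]);R,t=E[:3,:3],E[:3,3]
    d=R.T@np.array([(u-c["cx"])/c["fx"],(v-c["cy"])/c["fy"],1]);o=-R.T@t
    return o+d*(z-o[2])/d[2]
E
python3 - <<'E'
from h import *
np.set_printoptions(precision=4,suppress=True)
def P(pts,z):
    r=np.array([bp("top",u,v,z)[:2] for u,v in pts]);return r
b=P([(416.4,241.4),(418.6,215.6)],.09);print("bar",b,np.linalg.norm(b[1]-b[0]),np.arctan2(*(b[1]-b[0])[::-1]))
q=P([(398,208),(431.4,211),(428.6,247.4),(394.6,244)],.045);print("box",q.mean(0),np.linalg.norm(np.roll(q,-1,0)-q,axis=1),np.arctan2(*(q[0]-q[3]+q[1]-q[2])[::-1]))
h=P([(316.25,153),(300.75,201.25)],.05);print("hinge",h.mean(0),np.arctan2(*(h[0]-h[1])[::-1]))
g=P([(270.5,148.75),(260,178)],.046);print("hbar",g.mean(0),np.linalg.norm(g[0]-g[1]),np.arctan2(*(g[0]-g[1])[::-1]),np.linalg.norm(g.mean(0)-h.mean(0)))
k=P([(280,139.5),(357,162.5),(340,220),(262.5,195.75)],.022);print("plate",k.mean(0),np.linalg.norm(np.roll(k,-1,0)-k,axis=1),np.arctan2(*(k[0]-k[3]+k[1]-k[2])[::-1]))
# scene check: dash end/far end of bar, crop(95,345)/(135,455)
c=get_calibration("scene");print(bp("scene",170+95/5,205+45/5,.09))
print(P([(211,-0)],0)*0+P([(186,209)],.045),P([(237,264)],0.01),P([(303,272)],.09),P([(355,262)],.01))
E
```

```text
bar [[ 0.4233 -0.3121]
 [ 0.4884 -0.3189]] 0.06552538974309216 -0.10360013243810531
box [ 0.4599 -0.3165] [0.0894 0.0968 0.09   0.096 ] -0.10250417382532202
hinge [ 0.5903 -0.0367] -0.2885388797132806
hbar [0.6263 0.0809] 0.08488521957418671 -0.3071903613339425 0.12300167276398538
plate [ 0.5891 -0.0398] [0.2238 0.1665 0.2217 0.1647] -0.27309187240264915
[ 0.4293 -0.3124  0.09  ]
[[0.4993 0.2873]] [[0.3553 0.1531]] [[ 0.3433 -0.028 ]] [[ 0.3654 -0.1663]]
```

Emit:
send_rows([
  {"xyz":[-54.8,-70.1,2],"spin":-0.32,"gripper":-1},
  {"xyz":[-54.8,-70.1,2],"spin":-0.32,"gripper":-1},
  {"xyz":[-54.8,-70.1,2],"spin":-0.32,"gripper":-1},
  {"xyz":[-54.8,-70.1,2],"spin":-0.32,"gripper":-1},
  {"xyz":[-54.8,-70.1,2],"spin":-0.32,"gripper":-1},
  {"xyz":[-54.8,-70.1,2],"spin":-0.32,"gripper":-1},
  {"xyz":[-54.8,-70.1,2],"spin":-0.32,"gripper":-1},
  {"xyz":[-54.8,-70.1,2],"spin":-0.32,"gripper":-1},
  {"xyz":[-54.8,-70.1,2],"spin":-0.32,"gripper":-1},
  {"xyz":[-54.8,-70.1,2],"spin":-0.32,"gripper":-1},
])

```text
t: 1.35
tool_pos: [0.3952, -0.0609, 0.2084]
tool_rot: [0.0, 0.05, 0.999, 0.0]
ft_force: [0.9, 1.0, 0.3]
finger_gap: 0.088
grasp_force: 0.0
```

```bash
cat >> h.py <<'E'
from scipy.spatial.transform import Rotation as Ro
def to(p,yaw):
    "shift in cm / spin from the present measured pose to TCP p, tool-x yaw"
    s=read_state();q=s["tool_rot"];R=Ro.from_quat([q[1],q[2],q[3],q[0]]).as_matrix()
    d=R.T@(np.array(p)-s["tool_pos"])*100;y=np.arctan2(R[1,0],R[0,0])
    sp=-(yaw-y);sp=(sp+np.pi)%(2*np.pi)-np.pi
    print("t",round(s["t"],2),"tcp",s["tool_pos"].round(4),"yaw",round(y,3),"tilt",R[:,2].round(3),"q",s["joint_positions"].round(2),"gap",round(s["finger_gap"],4),"F",s["ft_force"].round(1),"-> shift",d.round(2),"spin",round(sp,3))
E
python3 -c "
from h import *
to((.459,-.316,.17),3.04)"
```

```text
t 1.35 tcp [ 0.3952 -0.0609  0.2084] yaw 3.041 tilt [ 0.001  0.    -1.   ] q [-0.24 -0.46  1.74  0.    1.86 -1.71] gap 0.088 F [0.9 1.  0.3] -> shift [ -8.92 -24.73   3.84] spin 0.001
```

Emit:
send_rows([
  {"xyz":[-8.9,-24.7,2],"spin":0,"gripper":-1},
  {"xyz":[-8.9,-24.7,3.8],"spin":0,"gripper":-1},
  {"xyz":[-8.9,-24.7,3.8],"spin":0,"gripper":-1},
  {"xyz":[-8.9,-24.7,3.8],"spin":0,"gripper":-1},
  {"xyz":[-8.9,-24.7,3.8],"spin":0,"gripper":-1},
  {"xyz":[-8.9,-24.7,3.8],"spin":0,"gripper":-1},
])

```text
t: 2.1
tool_pos: [0.4586, -0.3135, 0.1697]
tool_rot: [-0.001, 0.051, 0.999, 0.001]
ft_force: [-0.0, -0.2, 0.2]
finger_gap: 0.0878
grasp_force: 0.0
```

Run:
```python
from h import *
import cv2
to((.459,-.316,.064),3.04)
c=get_calibration("wrist");im=get_image("wrist");np.save("wc.npy",c,allow_pickle=True)
cv2.imwrite("pics/w1.png",im[:,:,::-1])
E=np.array(c["extrinsics"]);p=E[:3,:3]@[.459,-.316,.09]+E[:3,3];print(c["cx"]+c["fx"]*p[0]/p[2],c["cy"]+c["fy"]*p[1]/p[2])
```

```text
t 2.1 tcp [ 0.4586 -0.3135  0.1697] yaw 3.04 tilt [-0.002  0.002 -1.   ] q [-0.66 -0.03  1.45  0.    1.73 -2.13] gap 0.0878 F [-0.  -0.2  0.2] -> shift [-0.08 -0.26 10.57] spin -0.0
313.3978669676311 207.69049340665129
```

View pics/w1.png

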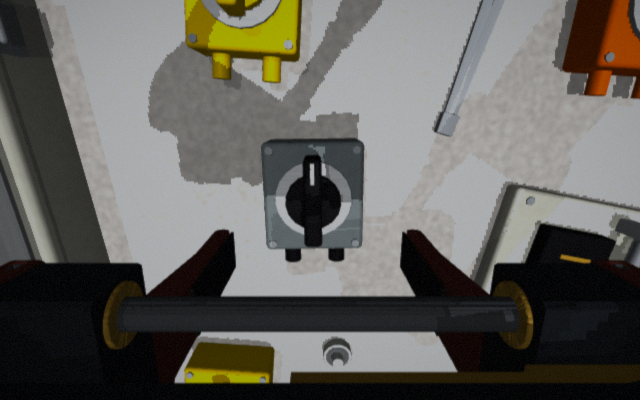

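The wrist view shows the isolator bar running from the dash end at (312,156) to the far end at (313,243). Its top sits at 90 mm.

Run:
```python
from h import *
c=np.load("wc.npy",allow_pickle=True).item()
a,b=bp("",312,156,.09,c),bp("",313,241,.09,c)
print(a,b,np.linalg.norm(a-b),np.arctan2(*(b-a)[:2][::-1]),a+(b-a)*41/70)
to((.459,-.316,.064),3.04)
```

```text
[ 0.41975032 -0.31288521  0.09      ] [ 0.48595894 -0.31915937  0.09      ] 0.06650523393929623 -0.09448128051554283 [ 0.45852965 -0.31656007  0.09      ]
t 2.15 tcp [ 0.4589 -0.3127  0.1706] yaw 3.041 tilt [-0.     0.001 -1.   ] q [-0.66 -0.03  1.45  0.    1.73 -2.13] gap 0.088 F [-0.   0.  -0.2] -> shift [-0.05 -0.34 10.66] spin 0.001
```

Emit:
send_rows([
  {"xyz":[0,-0.4,5],"spin":0,"gripper":-1},
  {"xyz":[0,-0.4,8],"spin":0,"gripper":-1},
  {"xyz":[0,-0.4,10.6],"spin":0,"gripper":-1},
  {"xyz":[0,-0.4,10.6],"spin":0,"gripper":-1},
  {"xyz":[0,-0.4,10.6],"spin":0,"gripper":1},
  {"xyz":[0,-0.4,10.6],"spin":0,"gripper":1},
  {"xyz":[0,-0.4,10.6],"spin":0,"gripper":1},
  {"xyz":[0,-0.4,10.6],"spin":0,"gripper":1},
  {"xyz":[0,-0.4,10.6],"spin":0,"gripper":1},
], grip_force=20)

```text
t: 3.28
tool_pos: [0.4585, -0.3176, 0.0647]
tool_rot: [0.0, 0.05, 0.999, -0.0]
ft_force: [-0.1, 0.5, -0.7]
finger_gap: 0.0412
grasp_force: 0.0
```

Emit:
send_rows([
  {"xyz":[0,0,0],"spin":0,"gripper":1},
  {"xyz":[0,0,0],"spin":0,"gripper":1},
  {"xyz":[0,0,0],"spin":0,"gripper":1},
  {"xyz":[0,0,0],"spin":0,"gripper":1},
  {"xyz":[0,0,0],"spin":0,"gripper":1},
])

```text
t: 3.9
tool_pos: [0.4585, -0.3174, 0.0645]
tool_rot: [-0.0, 0.05, 0.999, 0.0]
ft_force: [-0.1, 0.0, -0.4]
finger_gap: 0.0144
grasp_force: 20.0
```

Gripped at a 14.4 mm gap, which matches the bar width, so I'll turn it clockwise.

Emit:
send_rows([
  {"xyz":[0,0,0],"spin":0.18,"gripper":1},
  {"xyz":[0,0,0],"spin":0.36,"gripper":1},
  {"xyz":[0,0,0],"spin":0.54,"gripper":1},
  {"xyz":[0,0,0],"spin":0.72,"gripper":1},
  {"xyz":[0,0,0],"spin":0.9,"gripper":1},
  {"xyz":[0,0,0],"spin":1.08,"gripper":1},
  {"xyz":[0,0,0],"spin":1.26,"gripper":1},
  {"xyz":[0,0,0],"spin":1.4,"gripper":1},
  {"xyz":[0,0,0],"spin":1.4,"gripper":1},
  {"xyz":[0,0,0],"spin":1.4,"gripper":1},
])

```text
t: 5.15
tool_pos: [0.462, -0.3142, 0.0645]
tool_rot: [0.001, 0.681, 0.733, 0.004]
ft_force: [11.9, 10.3, -2.0]
finger_gap: 0.0141
grasp_force: 20.1
```

Emit:
send_rows([
  {"xyz":[0,0,0],"spin":1e-09,"gripper":0.18},
  {"xyz":[0,0,0],"spin":0,"gripper":0.18},
  {"xyz":[0,0,0],"spin":0,"gripper":0.18},
  {"xyz":[0,0,0],"spin":0,"gripper":0.18},
  {"xyz":[0,0,-5],"spin":0,"gripper":0.18},
  {"xyz":[0,0,-11],"spin":0,"gripper":0.18},
  {"xyz":[0,0,-11],"spin":0,"gripper":0.18},
  {"xyz":[0,0,-11],"spin":0,"gripper":0.18},
])

```text
t: 6.15
tool_pos: [0.4584, -0.3177, 0.1744]
tool_rot: [0.0, 0.682, 0.731, -0.0]
ft_force: [0.2, -0.3, -0.1]
finger_gap: 0.0364
grasp_force: 0.0
```

Run:
```python
from h import *
import cv2
to((.624,.082,.16),2.857)
c=get_calibration("wrist");im=get_image("wrist")[:,:,::-1];np.save("wc.npy",c,allow_pickle=True)
t=get_image("top")[:,:,::-1]
cv2.imwrite("pics/w2.png",np.hstack([im[:400],cv2.resize(t[130:290,370:434],None,fx=2.5,fy=2.5)]))
# bottle, tipbox
for n,u,v,z in(("bottle",228,118,0.),("tipbox",302,113,.045),("jar",352,118,.055)):print(n,bp("top",u,v,z))
```

```text
t 6.15 tcp [ 0.4584 -0.3177  0.1744] yaw 1.64 tilt [ 0. -0. -1.] q [-0.67 -0.03  1.44 -0.    1.73 -0.74] gap 0.0364 F [ 0.2 -0.3 -0.1] -> shift [38.72 19.3   1.43] spin -1.217
bottle [0.76650003 0.1984071  0.        ]
tipbox [ 0.76926217 -0.01529174  0.045     ]
jar [ 0.7540963  -0.15205755  0.055     ]
```

View pics/w2.png

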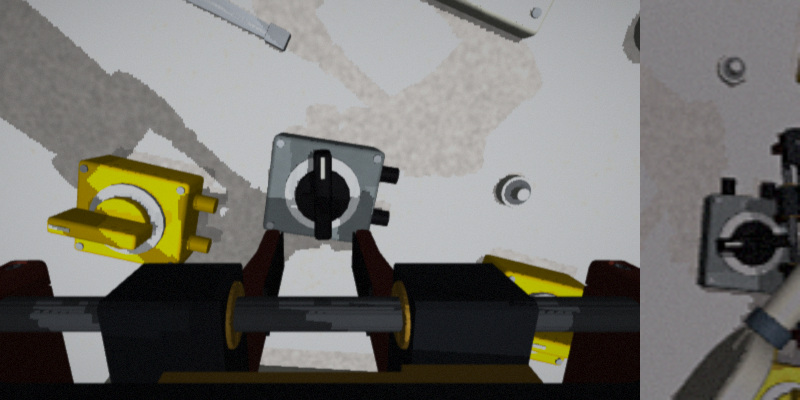

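The isolator is off: in the wrist view the bar lies across the box, with the dash end at (322,155) pointing left. Next I'll move above the carrier bar.

Emit:
send_rows([
  {"xyz":[38.7,19.3,1.4],"spin":-1.217,"gripper":0.18},
  {"xyz":[38.7,19.3,1.4],"spin":-1.217,"gripper":0.18},
  {"xyz":[38.7,19.3,1.4],"spin":-1.217,"gripper":0.18},
  {"xyz":[38.7,19.3,1.4],"spin":-1.217,"gripper":0.18},
  {"xyz":[38.7,19.3,1.4],"spin":-1.217,"gripper":0.18},
  {"xyz":[38.7,19.3,1.4],"spin":-1.217,"gripper":0.18},
  {"xyz":[38.7,19.3,1.4],"spin":-1.217,"gripper":0.18},
  {"xyz":[38.7,19.3,1.4],"spin":-1.217,"gripper":0.18},
  {"xyz":[38.7,19.3,1.4],"spin":-1.217,"gripper":0.18},
  {"xyz":[38.7,19.3,1.4],"spin":-1.217,"gripper":0.18},
])

```text
t: 7.5
tool_pos: [0.6237, 0.0805, 0.1602]
tool_rot: [-0.0, 0.143, 0.99, -0.0]
ft_force: [-1.2, -0.4, 1.1]
finger_gap: 0.0358
grasp_force: 0.0
```

Run:
```python
from h import *
import cv2
to((.624,.082,.031),2.857)
c=get_calibration("wrist");im=get_image("wrist")[:,:,::-1];np.save("wc.npy",c,allow_pickle=True)
cv2.imwrite("pics/w3.png",im)
```

```text
t 7.5 tcp [0.6237 0.0805 0.1602] yaw 2.856 tilt [-0.001 -0.    -1.   ] q [ 0.07  0.17  1.26 -0.    1.72 -1.21] gap 0.0358 F [-1.2 -0.4  1.1] -> shift [ 0.    0.16 12.92] spin -0.001
```

View pics/w3.png

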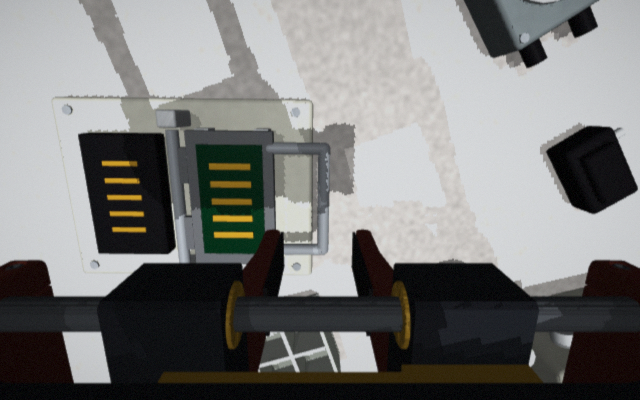

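The wrist view shows the handle bar from (324,148) to (322,250) and the hinge rod through (177,160) to (183,258).

Run:
```python
from h import *
c=np.load("wc.npy",allow_pickle=True).item()
f=lambda u,v,z:bp("",u,v,z,c)
a,b=f(324.5,148,.046),f(322.5,250,.046)
print(a,b,np.linalg.norm(a-b),np.arctan2(*(b-a)[:2][::-1]),(a+b)/2)
h,k=f(177,160,.046),f(183,258,.046)
print(h,k,np.arctan2(*(k-h)[:2][::-1]))
n=(k-h)/np.linalg.norm(k-h);m=(a+b)/2-h;print("radius",abs(n[0]*m[1]-n[1]*m[0]))
to((a+b)/2-[0,0,.015],2.857)
```

```text
[0.58606634 0.09822826 0.046     ] [0.67332725 0.07119803 0.046     ] 0.09135151469073292 -0.30038965503698695 [0.62969679 0.08471314 0.046     ]
[ 0.56076369 -0.02331345  0.046     ] [ 0.6451657  -0.05257415  0.046     ] -0.33371624087930307
radius 0.12464642880573991
t 7.55 tcp [0.6238 0.0805 0.1606] yaw 2.855 tilt [-0. -0. -1.] q [ 0.07  0.17  1.26 -0.    1.72 -1.21] gap 0.036 F [ 0.1  0.8 -0.4] -> shift [-0.45  0.58 12.96] spin -0.002
```

Emit:
send_rows([
  {"xyz":[-0.3,0.4,5],"spin":0.01,"gripper":0.18},
  {"xyz":[-0.3,0.4,9],"spin":0.01,"gripper":0.18},
  {"xyz":[-0.3,0.4,11.5],"spin":0.01,"gripper":0.18},
  {"xyz":[-0.3,0.4,12.9],"spin":0.01,"gripper":0.18},
  {"xyz":[-0.3,0.4,12.9],"spin":0.01,"gripper":0.18},
  {"xyz":[-0.3,0.4,12.9],"spin":0.01,"gripper":1},
  {"xyz":[-0.3,0.4,12.9],"spin":0.01,"gripper":1},
  {"xyz":[-0.3,0.4,12.9],"spin":0.01,"gripper":1},
  {"xyz":[-0.3,0.4,12.9],"spin":0.01,"gripper":1},
  {"xyz":[-0.3,0.4,12.9],"spin":0.01,"gripper":1},
], grip_force=12)

```text
t: 8.8
tool_pos: [0.6283, 0.084, 0.0327]
tool_rot: [0.001, 0.147, 0.989, -0.001]
ft_force: [-1.7, -5.6, 5.5]
finger_gap: 0.0098
grasp_force: 12.0
```

Run:
```python
from h import *
to((.627,.083,.031),2.847)
for d in range(0,181,10):
    t=np.radians(d);print(d,(12.5*(np.cos(t)-1)).round(2),(-12.5*np.sin(t)).round(2))
```

```text
t 8.8 tcp [0.6283 0.084  0.0327] yaw 2.847 tilt [ 0.001 -0.001 -1.   ] q [ 0.08  0.22  1.42 -0.    1.5  -1.2 ] gap 0.0098 F [-1.7 -5.6  5.5] -> shift [ 0.1  -0.14  0.17] spin 0.0
0 0.0 -0.0
10 -0.19 -2.17
20 -0.75 -4.28
30 -1.67 -6.25
40 -2.92 -8.03
50 -4.47 -9.58
60 -6.25 -10.83
70 -8.22 -11.75
80 -10.33 -12.31
90 -12.5 -12.5
100 -14.67 -12.31
110 -16.78 -11.75
120 -18.75 -10.83
130 -20.53 -9.58
140 -22.08 -8.03
150 -23.33 -6.25
160 -24.25 -4.28
170 -24.81 -2.17
180 -25.0 -0.0
```

Emit:
send_rows([
  {"xyz":[0,-0.19,-2.17],"spin":0,"gripper":1},
  {"xyz":[0,-0.75,-4.28],"spin":0,"gripper":1},
  {"xyz":[0,-1.67,-6.25],"spin":0,"gripper":1},
  {"xyz":[0,-2.92,-8.03],"spin":0,"gripper":1},
  {"xyz":[0,-4.47,-9.58],"spin":0,"gripper":1},
  {"xyz":[0,-6.25,-10.83],"spin":0,"gripper":1},
  {"xyz":[0,-6.25,-10.83],"spin":0,"gripper":1},
])

```text
t: 9.68
tool_pos: [0.61, 0.0248, 0.1432]
tool_rot: [0.001, 0.147, 0.989, 0.001]
ft_force: [-2.3, 6.6, 8.5]
finger_gap: 0.0096
grasp_force: 12.0
```

Emit:
send_rows([
  {"xyz":[0,-1.97,-0.92],"spin":0,"gripper":1},
  {"xyz":[0,-4.08,-1.48],"spin":0,"gripper":1},
  {"xyz":[0,-6.25,-1.67],"spin":0,"gripper":1},
  {"xyz":[0,-8.42,-1.48],"spin":0,"gripper":1},
  {"xyz":[0,-10.53,-0.92],"spin":0,"gripper":1},
  {"xyz":[0,-12.5,0],"spin":0,"gripper":1},
  {"xyz":[0,-14.28,1.25],"spin":0,"gripper":1},
  {"xyz":[0,-14.28,1.25],"spin":0,"gripper":1},
])

```text
t: 10.68
tool_pos: [0.5675, -0.1138, 0.1251]
tool_rot: [-0.001, 0.148, 0.989, -0.001]
ft_force: [-2.5, -2.0, 1.1]
finger_gap: 0.0094
grasp_force: 12.0
```

Emit:
send_rows([
  {"xyz":[0,-1.55,1.55],"spin":0,"gripper":1},
  {"xyz":[0,-2.8,3.33],"spin":0,"gripper":1},
  {"xyz":[0,-3.3,4.3],"spin":0,"gripper":1},
  {"xyz":[0,-3.72,5.3],"spin":0,"gripper":1},
  {"xyz":[0,-4.04,6.34],"spin":0,"gripper":1},
  {"xyz":[0,-4.28,7.41],"spin":0,"gripper":1},
  {"xyz":[0,-4.4,8.2],"spin":0,"gripper":1},
  {"xyz":[0,-4.45,8.8],"spin":0,"gripper":1},
  {"xyz":[0,-4.47,9.3],"spin":0,"gripper":1},
  {"xyz":[0,-4.47,9.5],"spin":0,"gripper":1},
])

```text
t: 11.92
tool_pos: [0.5552, -0.1549, 0.0316]
tool_rot: [-0.0, 0.147, 0.989, -0.001]
ft_force: [-4.2, -4.0, 0.2]
finger_gap: 0.0094
grasp_force: 12.0
```

Run:
```python
from h import *
to((.554,-.156,.0327),2.847)
```

```text
t 11.93 tcp [ 0.5552 -0.1549  0.0316] yaw 2.848 tilt [-0.001 -0.001 -1.   ] q [-0.33  0.08  1.59 -0.    1.48 -1.61] gap 0.0094 F [-4.2 -4.   0.2] -> shift [ 0.09 -0.14 -0.11] spin 0.001
```

Emit:
send_rows([
  {"xyz":[0,0,0.1],"spin":0,"gripper":1},
  {"xyz":[0,0,0.2],"spin":0,"gripper":1},
  {"xyz":[0,0,0.2],"spin":0,"gripper":1},
])

```text
t: 12.3
tool_pos: [0.5552, -0.155, 0.0297]
tool_rot: [-0.0, 0.147, 0.989, -0.001]
ft_force: [-4.7, -3.9, -1.2]
finger_gap: 0.0098
grasp_force: 12.0
```

Emit:
send_rows([
  {"xyz":[0,0,0.1],"spin":0,"gripper":1},
  {"xyz":[0,0,0.2],"spin":0,"gripper":1},
  {"xyz":[0,0,0.2],"spin":0,"gripper":1},
])

```text
t: 12.68
tool_pos: [0.5552, -0.155, 0.0277]
tool_rot: [-0.0, 0.146, 0.989, -0.001]
ft_force: [-3.4, -4.9, -0.2]
finger_gap: 0.0097
grasp_force: 12.0
```

Run:
```python
from h import *
import cv2
s=get_image("scene")[:,:,::-1];t=get_image("top")[:,:,::-1]
f=lambda i,x,y:cv2.convertScaleAbs(cv2.resize(i[y:y+140,x:x+130],None,fx=3,fy=3),alpha=1.5)
cv2.imwrite("pics/c4.png",np.hstack([f(s,260,150),f(t,250,110)]))
```

```text
(no output)
```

View pics/c4.png

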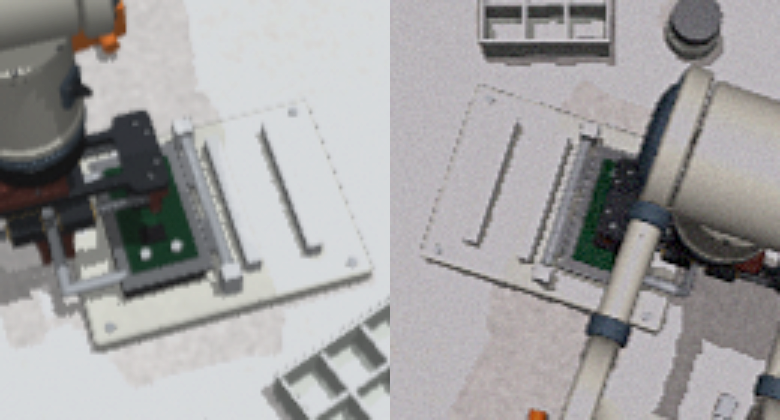

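Emit:
send_rows([
  {"xyz":[0,0,0.1],"spin":0,"gripper":1},
  {"xyz":[0,0,0.2],"spin":0,"gripper":1},
  {"xyz":[0,0,0.2],"spin":0,"gripper":1},
])

```text
t: 13.15
tool_pos: [0.5553, -0.155, 0.0274]
tool_rot: [-0.0, 0.146, 0.989, -0.001]
ft_force: [-6.6, -2.8, 7.3]
finger_gap: 0.0096
grasp_force: 12.0
```

Run:
```python
from h import *
for i in range(1): to((.5552,-.155,.0327),2.847)
print(read_state()["wrist_torque"],read_state()["joint_torque"])
```

```text
t 13.15 tcp [ 0.5553 -0.155   0.0274] yaw 2.848 tilt [-0.    -0.002 -1.   ] q [-0.33  0.08  1.59 -0.    1.47 -1.61] gap 0.0096 F [-6.6 -2.8  7.3] -> shift [ 0.01 -0.   -0.53] spin 0.001
[-0.52724832  1.25077865 -0.07834525] [ 3.22311446e+00 -3.92970622e+01 -3.84948814e+01  1.90185562e+00
 -2.07729355e+00 -2.61947117e-02]
```

Contact is felt at 7 N upward and the tool has stopped moving down, so the carrier is seated. I'll release and rise.

Emit:
send_rows([
  {"xyz":[0,0,-0.1],"spin":0,"gripper":0.2},
  {"xyz":[0,0,-0.1],"spin":0,"gripper":0.2},
  {"xyz":[0,0,-0.1],"spin":0,"gripper":0.2},
  {"xyz":[0,0,-0.1],"spin":0,"gripper":0.2},
  {"xyz":[0,0,-0.1],"spin":0,"gripper":0.2},
  {"xyz":[0,0,-3],"spin":0,"gripper":0.2},
  {"xyz":[0,0,-8],"spin":0,"gripper":0.2},
  {"xyz":[0,0,-14],"spin":0,"gripper":0.2},
  {"xyz":[0,0,-14],"spin":0,"gripper":0.2},
  {"xyz":[0,0,-14],"spin":0,"gripper":0.2},
])

```text
t: 14.4
tool_pos: [0.5556, -0.1543, 0.1661]
tool_rot: [0.0, 0.146, 0.989, 0.0]
ft_force: [0.4, -0.7, -1.0]
finger_gap: 0.0355
grasp_force: 0.0
```

Run:
```python
from h import *
to((.460,-.316,.16),1.64)
```

```text
t 14.4 tcp [ 0.5556 -0.1543  0.1661] yaw 2.848 tilt [ 0.  0. -1.] q [-0.33  0.02  1.4   0.    1.72 -1.61] gap 0.0355 F [ 0.4 -0.7 -1. ] -> shift [  4.47 -18.25   0.61] spin 1.208
```

Emit:
send_rows([
  {"xyz":[4.5,-18.2,0],"spin":1.208,"gripper":0.1},
  {"xyz":[4.5,-18.2,0],"spin":1.208,"gripper":0.1},
  {"xyz":[4.5,-18.2,0],"spin":1.208,"gripper":0.1},
  {"xyz":[4.5,-18.2,0],"spin":1.208,"gripper":0.1},
  {"xyz":[4.5,-18.2,0],"spin":1.208,"gripper":0.1},
  {"xyz":[4.5,-18.2,0],"spin":1.208,"gripper":0.1},
  {"xyz":[4.5,-18.2,0],"spin":1.208,"gripper":0.1},
  {"xyz":[4.5,-18.2,0],"spin":1.208,"gripper":0.1},
  {"xyz":[4.5,-18.2,0],"spin":1.208,"gripper":0.1},
])

```text
t: 15.52
tool_pos: [0.4595, -0.3151, 0.165]
tool_rot: [-0.001, 0.682, 0.732, -0.0]
ft_force: [0.8, 0.6, -0.4]
finger_gap: 0.0396
grasp_force: 0.0
```

Run:
```python
from h import *
import cv2
to((.460,-.316,.064),1.64)
c=get_calibration("wrist");im=get_image("wrist")[:,:,::-1];np.save("wc.npy",c,allow_pickle=True)
t=get_image("top")[:,:,::-1];s=get_image("scene")[:,:,::-1]
f=lambda i,x,y:cv2.convertScaleAbs(cv2.resize(i[y:y+100,x:x+130],None,fx=2.5,fy=2.5),alpha=1.5)
b=np.hstack([f(s,260,170),f(t,250,130)])
a=cv2.resize(im[100:300,180:500],(640,400),interpolation=cv2.INTER_CUBIC)
cv2.imwrite("pics/w5.png",np.vstack([a[50:],b[:,:640]]))
```

```text
t 15.53 tcp [ 0.4595 -0.3151  0.165 ] yaw 1.641 tilt [-0.002  0.001 -1.   ] q [-0.66 -0.03  1.45 -0.    1.72 -0.73] gap 0.0396 F [ 0.8  0.6 -0.4] -> shift [-0.1   0.06 10.1 ] spin 0.001
```

View pics/w5.png

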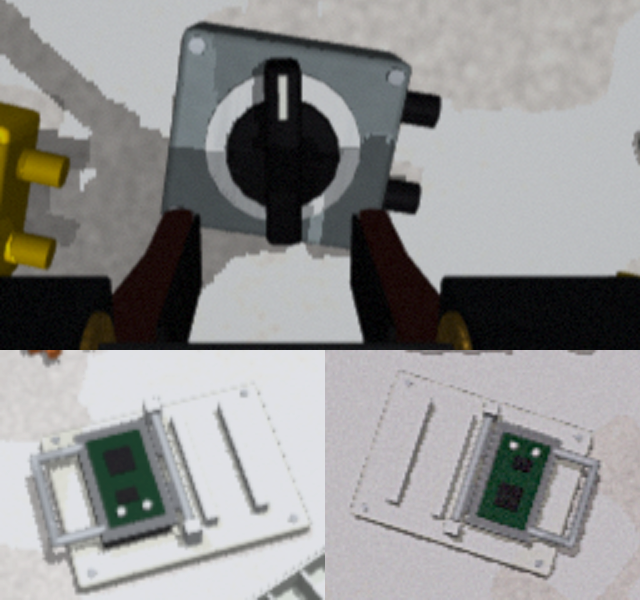

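The carrier lies flat on the reader bed with its chips up. The isolator bar runs from (321,156) to (322,244) in the wrist view.

Run:
```python
from h import *
c=np.load("wc.npy",allow_pickle=True).item()
a,b=bp("",321.5,156,.09,c),bp("",322.5,242,.09,c)
p=a+(b-a)*41/70
print(a,b,np.linalg.norm(a-b),np.arctan2(*(b-a)[:2][::-1]),p)
to((p[0],p[1],.064),1.64)
```

```text
[ 0.45987517 -0.27476499  0.09      ] [ 0.46551249 -0.34063103  0.09      ] 0.06610684317320419 -1.4854167689629079 [ 0.46317703 -0.31334367  0.09      ]
t 15.68 tcp [ 0.4598 -0.3154  0.166 ] yaw 1.641 tilt [-0.001  0.    -1.   ] q [-0.66 -0.03  1.45 -0.    1.72 -0.73] gap 0.0396 F [-0.  -0.3  0.5] -> shift [ 0.17  0.36 10.2 ] spin 0.001
```

Emit:
send_rows([
  {"xyz":[0.1,0.2,5],"spin":0,"gripper":0.1},
  {"xyz":[0.1,0.2,8],"spin":0,"gripper":0.1},
  {"xyz":[0.1,0.2,10.2],"spin":0,"gripper":0.1},
  {"xyz":[0.1,0.2,10.2],"spin":0,"gripper":0.1},
  {"xyz":[0.1,0.2,10.2],"spin":0,"gripper":1},
  {"xyz":[0.1,0.2,10.2],"spin":0,"gripper":1},
  {"xyz":[0.1,0.2,10.2],"spin":0,"gripper":1},
  {"xyz":[0.1,0.2,10.2],"spin":0,"gripper":1},
  {"xyz":[0.1,0.2,10.2],"spin":0,"gripper":1},
  {"xyz":[0.1,0.2,10.2],"spin":0,"gripper":1},
], grip_force=20)

```text
t: 16.92
tool_pos: [0.4621, -0.3143, 0.0646]
tool_rot: [0.0, 0.682, 0.731, 0.0]
ft_force: [3.1, -0.5, -1.2]
finger_gap: 0.014
grasp_force: 20.0
```

Emit:
send_rows([
  {"xyz":[0,0,0],"spin":-0.18,"gripper":1},
  {"xyz":[0,0,0],"spin":-0.36,"gripper":1},
  {"xyz":[0,0,0],"spin":-0.54,"gripper":1},
  {"xyz":[0,0,0],"spin":-0.72,"gripper":1},
  {"xyz":[0,0,0],"spin":-0.9,"gripper":1},
  {"xyz":[0,0,0],"spin":-1.08,"gripper":1},
  {"xyz":[0,0,0],"spin":-1.26,"gripper":1},
  {"xyz":[0,0,0],"spin":-1.4,"gripper":1},
  {"xyz":[0,0,0],"spin":-1.4,"gripper":1},
  {"xyz":[0,0,0],"spin":-1.4,"gripper":1},
])

```text
t: 18.18
tool_pos: [0.4591, -0.3173, 0.0646]
tool_rot: [-0.002, 0.052, 0.999, -0.003]
ft_force: [-7.9, -9.0, 0.9]
finger_gap: 0.014
grasp_force: 20.0
```

Emit:
send_rows([
  {"xyz":[0,0,0],"spin":0,"gripper":0.1},
  {"xyz":[0,0,0],"spin":0,"gripper":0.1},
  {"xyz":[0,0,0],"spin":0,"gripper":0.1},
  {"xyz":[0,0,0],"spin":0,"gripper":0.1},
  {"xyz":[0,0,0],"spin":0,"gripper":0.1},
  {"xyz":[0,0,-5],"spin":0,"gripper":0.1},
  {"xyz":[0,0,-11],"spin":0,"gripper":0.1},
  {"xyz":[0,0,-14],"spin":0,"gripper":0.1},
  {"xyz":[0,0,-14],"spin":0,"gripper":0.1},
  {"xyz":[0,0,-14],"spin":0,"gripper":0.1},
])

```text
t: 19.42
tool_pos: [0.4615, -0.314, 0.2027]
tool_rot: [-0.001, 0.051, 0.999, 0.001]
ft_force: [-0.8, 0.1, 0.1]
finger_gap: 0.0396
grasp_force: 0.0
```

Run:
```python
from h import *
import cv2
im=get_image("wrist")[:,:,::-1];t=get_image("top")[:,:,::-1]
cv2.imwrite("pics/w6.png",np.vstack([im[100:300],t[40:320]]))
```

```text
(no output)
```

View pics/w6.png

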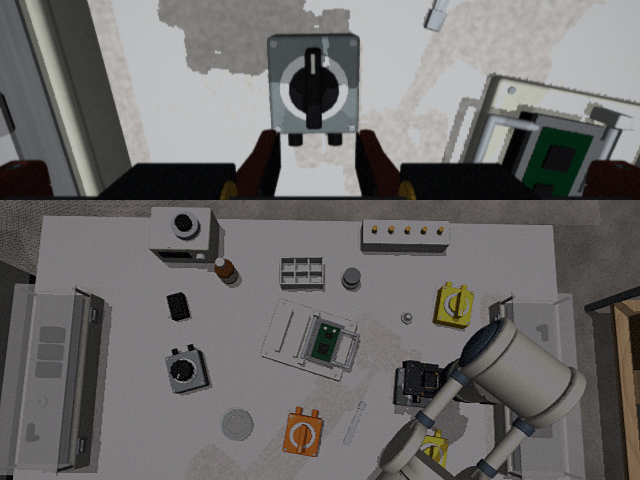

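The isolator bar is back along its box with the dash end at wrist (313,155). The carrier lies flat on the bed at (325,342) in the lower picture, and nothing else has moved. I'll hand the job in.

```bash
python3 -c "
from rig import *
print(job_done())"
```

```text
the job is handed in; nothing more can be done
None
```

I turned the isolator off, swung the carrier over and lowered it gently until it lay flat on the reader bed, then turned the isolator back on; the final pictures showed nothing else moved, and I handed the job in at about 19.5 s.

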